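# Pack a coil tray and add it to the column

## Task

Slide the long tray of coils, rounded nose first, into the open cardboard case that lies in the aluminium packing nest, until its end plate is fully home against the case's rim. Then lift the packed case out of the nest and set it down, not dropped, squarely on top of the column of two packed cases, flush with the one below (either way round), and let go. Keep the tray level so that no coils spill, and leave the column, the short tray and the other things on the bench where they are.

Things in the scene. Friction and masses are not known exactly. Their poses are not given: they have to be found in the camera images.
- tray: the long grey plastic tray of copper coils, open on top: body 120 long (x) x 54 wide (y) x 26 high, straight sides, nose (+x end) with corners rounded by 8 mm. At its -x end an end plate, 5 thick, 62 wide, 32 high. Origin: centre of the underside of the 120 mm length, so nose at x=+60, plate from x=-60 (inner face) to -65. About 0.25 kg.
- short_tray: a bystander: a tray of the same make and section but only 80 long (plus the 5 mm end plate); origin at the centre of the underside. Leave it alone.
- case: the empty cardboard case, lying flat in the nest: outside 126 long (x) x 63 wide (y) x 36 high, walls 3 thick, so the inside is 57 wide, 30 high, 123 deep. Open at its -x end (the mouth, at x=-63), closed at +x and all round. Origin: centre of the underside. 0.15 kg empty.
- case_home (a point): the point of the case (its x, y, z axes) where the tray's origin lies when the tray is fully home: on the inside floor, at x=-3, z=+3 in the case's frame. Home, the tray's x axis points along the case's x axis and the end plate bears on the case's rim.
- nest: the fixed aluminium packing nest that holds the case: base plate 136 x 96, 6 thick (the case lies on it), two side rails 7 high above the plate, outer faces 41.5 from the middle, and a back stop 20 high behind the closed (+x) end. The mouth end (-x) is free. Origin on the table under the middle of the case; x axis as that of the case.
- case_low: the lower packed case of the column: closed, outside 126 x 63 x 36 as the empty case, with the grey end plate (5 thick) on its -x end. Origin: centre of the underside; it stands on a fixed cardboard sheet 4 thick. 0.45 kg, loose.
- case_top: the upper packed case of the column, same size and make, lying squarely on the lower. Origin: centre of its underside; its top is 36 above the origin, 76 above the table. 0.42 kg, loose.
- tape: a bystander: an upright roll of tape, 90 across, 45 high; origin at the centre of its underside.
- screwdriver: a bystander: a screwdriver lying flat, 160 long; origin at the middle of its length.
- jar: a bystander: a small jar, 50 across, 70 high; origin at the centre of its underside.
- meter: a bystander: a black hand multimeter lying flat, 170 x 85 x 35; origin at the centre of its underside.

How it is judged:
By the outcome, as a careful person would: the job done as asked, in the order asked, and still so for the second after the job is handed in, with the robot touching nothing.
It also fails if it takes over 66 s, if anything falls off the work surface, if the arm or the gripper's body presses on something with over 40 N, if the wrist force passes 120 N, or if a joint passes its speed limit or range.

## Robot

A 6-joint arm with a two-finger parallel gripper is mounted at the origin on the work surface. World frame = base frame: x ahead of the robot, y to its left, z up, the work surface at z = 0. Lengths are in m, angles in rad, forces in N, time in s.
With the tool pointing down it reaches from about 0.375 to 0.975 m from the base axis. Payload 3.8 kg.
Tool frame: the origin (TCP) lies at the very end of the fingers, on their centre line; the grasp point (between the pads) lies 19 mm behind it; y points along the fingers, z is the direction in which the jaws open and shut, and the axes are right-handed (so a half turn about y gives the same grasp; the last joint's range is limited). The gripper opens to 88 mm and grips with 3 to 60 N. Pads are 18 mm wide; open, the fingers measure 123 mm over their backs; the gripper's body (75 mm by 187 mm) begins 45 mm behind the grasp point.
Start: joints at [1.166, 0.264, 1.604, -0, 1.274, -0.037], TCP at [0.243, 0.63, 0.239] pointing down, gripper open.
Joint ranges: [-2.63, 2.63], [-0.94, 2.18], [0.31, 2.57], [-1.31, 4.45], [0, 2.66], [-2.55, 2.55]. Speed limits (rad/s): [2.57, 2.57, 3.14, 3.14, 3.14, 3.14].

## Interface

Orientations are given as a unit quaternion [x, y, z, w].
In Python, from workcell import * gives the robot as it stands.
- The arm moves only by the tool jog_arm, never from a script. Its argument "plan" is a list of rows, each an object with "travel": the shift along the tool's x, y, z in mm, a list of three; "rot": the turn, a rotation vector about the tool's x, y, z in rad, a list of three; "grip": the finger opening in mm, from 0 to 88.1. A call has 1 to 10 rows; each row shifts and turns the commanded pose from where the row before left it, along the tool's axes as they then stand; what a row does not reach is not made up. A row lasts 1/8 s, in which the tool goes at most 62.5 mm and 10.7 degrees, less where a joint would pass 70% of its speed; a pose out of reach is approached as far as the arm can. A call with a gripper value outside its range is refused whole. The fingers move at their own pace and stop on an object; the grip force is fixed at half the most. Time passes only in rows, so rows that do not move let the fingers close. It gives the time, the measured TCP pose, the force and the opening at its end, in the units of the state.
- read_state(): the state, without advancing time (a new reading comes with each control period).
- grab_frame(name): name is "scene" or "top" or "wrist"; returns a dict with "pixels" (384x512x3 uint8, red, green, blue), "range_z" (384x512 float32, m along the optical axis (not along the pixel's ray), 0 where there is no reading), "fx", "fy", "cx", "cy" (pixels), "R" (3x3) and "t" (3): a world point X has camera coordinates R X + t. Camera axes: x right, y down, z forward; pixel columns grow to the right and rows downward; lengths in m; the calibration is good to about 2 mm. A picture is of the moment at which its call begins.
- close_job(): hands the job in, once; it reports no verdict.
The state is a dict: "time_s": time; "joint_pos": joint angles; "dq": joint speeds; "tau": joint torques, N m; "eef_pos": TCP position; "tool_rot": TCP orientation; "contact_force": force on the tool from outside, world axes, zero at the start; "torque": the same for the moment, N m; "width": opening from 0.0 (shut) to 1.0 (fully open).
Only numpy, scipy, OpenCV 4.12 (cv2) and the standard library are available. Lean on these libraries where they do the work, as an engineer would, in place of code of your own. Each camera call takes 0.05 s, during which the arm holds its last target. There are 200 camera calls.

## Working session

There is one attempt and no reset: what is moved stays moved. The work goes in short steps, Python scripts to look and compute and a tool call to move; the robot and the scene stay as the last step left them, time stands still between calls to the robot, and variables do not carry over. Pictures are saved under pics/ and viewed, about 8 in all and at most 12, crops included, and the job is handed in when it is done.

Besides the shell and the picture viewer there is one more tool, called after ">>>" as name([rows], argument=value, ...), one row to a line, values as JSON. jog_arm: Moves the arm, as the interface text tells. Its arguments: {"type":"object","properties":{"plan":{"type":"array"}},"required":["plan"]}

```bash
ls; mkdir -p pics
cat > h.py <<'E'
from workcell import *
import numpy as np, cv2
from scipy.spatial.transform import Rotation as Ro
def cloud(f):
    v,u=np.mgrid[0:384,0:512]; z=f["range_z"].astype(float)
    c=np.dstack([(u-f["cx"])/f["fx"]*z,(v-f["cy"])/f["fy"]*z,z])
    return (c-np.array(f["t"]))@np.array(f["R"])   # R^T(c-t)
def save(f,n,crop=None,s=1):
    p=cv2.cvtColor(f["pixels"],cv2.COLOR_RGB2BGR)
    if crop: p=p[crop[1]:crop[3],crop[0]:crop[2]]
    cv2.imwrite("pics/"+n,cv2.resize(p,None,fx=s,fy=s))
E
python3 - <<'E'
from h import *
s=read_state(); print(s)
print("toolR",Ro.from_quat(s["tool_rot"]).as_matrix().round(3))
fs=[]
for n in ("scene","top"):
    f=grab_frame(n); np.savez(n+".npz",**f); save(f,n+"0.png"); c=cloud(f); print(n,np.array(f["R"]).round(3),f["t"],f["fx"],f["cx"],f["cy"])
E
```

```text
pics
{'time_s': 0.0, 'joint_pos': array([ 1.16616103e+00,  2.64736898e-01,  1.60533525e+00,  1.06292699e-05,
        1.27368190e+00, -3.69266136e-02]), 'dq': array([ 5.83932404e-04, -2.09494734e-05, -7.63598268e-04, -5.53684122e-04,
       -7.31120625e-04,  1.20673986e-03]), 'tau': array([-1.40452321e-03, -5.02110708e+01, -3.56870484e+01,  7.27853528e-02,
        2.94973282e-02, -1.73020708e-04]), 'eef_pos': array([0.24239198, 0.62923973, 0.23741987]), 'tool_rot': array([ 0.69593367, -0.12944534,  0.12910363, -0.69444401]), 'contact_force': array([ 0.61949794,  0.03898889, -0.03567235]), 'torque': array([ 0.07558268, -0.03196425,  0.02203923]), 'width': 0.9979295969639624}
toolR [[ 0.933 -0.001  0.359]
 [-0.359 -0.002  0.933]
 [-0.    -1.    -0.002]]
scene [[-0.434  0.901 -0.009]
 [ 0.673  0.318 -0.668]
 [-0.599 -0.296 -0.744]] [ 0.20808529 -0.35634298  1.52686465] 438.1784277382566 260.78556144220715 188.11315323297669
top [[ 0.011 -1.     0.016]
 [-0.991 -0.013 -0.131]
 [ 0.131 -0.014 -0.991]] [0.01282729 0.59539155 1.30682051] 437.1880062918746 255.14779299834166 186.58219055730532
```

View pics/top0.png

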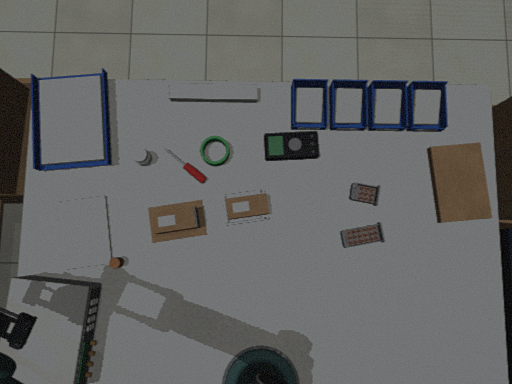

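View pics/scene0.png

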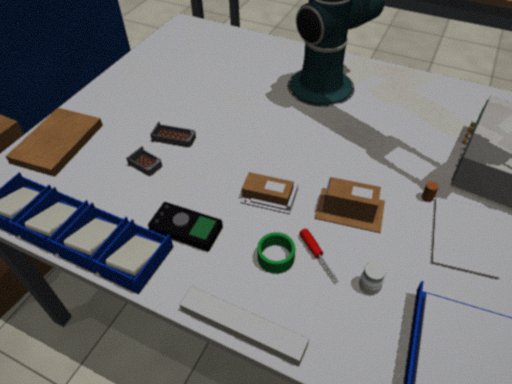

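The top view shows the long tray at (362,235), the short tray at (365,194), the case in its nest at (248,206), and the column at (178,222). Next I measure them and view crops.

Run:
```python
from h import *
f=dict(np.load("top.npz")); c=cloud(f)
for nm,(u0,v0,u1,v1),z0,z1 in [("tray",(330,215,395,255),.015,.06),("plate",(330,215,395,255),.0285,.06),("case",(215,185,280,230),.034,.06),("top",(140,190,215,250),.066,.1),("nestlow",(215,185,280,230),.003,.02)]:
    s=c[v0:v1,u0:u1]; m=(s[...,2]>z0)&(s[...,2]<z1)
    n,l,st,_=cv2.connectedComponentsWithStats(m.astype(np.uint8)); 
    k=1+np.argmax(st[1:,4]) if nm!="plate" else None
    p=s[l==k] if k else s[m]
    r=cv2.minAreaRect((p[:,:2]*1000).astype(np.float32)); print(nm,len(p),r,np.percentile(p[:,2],[5,50,95]).round(4))
t=c[120:300,300:420,2]; print("table z",np.median(t))
im=f["pixels"][:,:,::-1]
a=cv2.resize(im[180:255,330:400],None,fx=5,fy=5,interpolation=2); b=cv2.resize(im[180:255,140:280],None,fx=3,fy=5,interpolation=2)
cv2.imwrite("pics/crop.png",np.hstack([a,b]))
```

```text
tray 215 ((451.0895080566406, -311.9539794921875), (60.094810485839844, 126.7679214477539), 10.966418266296387) [0.0188 0.026  0.0339]
plate 63 ((450.89776611328125, -312.36907958984375), (59.560428619384766, 126.02583312988281), 10.966418266296387) [0.0287 0.031  0.0377]
case 853 ((536.2703857421875, 44.18360900878906), (63.521114349365234, 125.7618408203125), 8.485347747802734) [0.0367 0.0415 0.0462]
top 960 ((489.81622314453125, 259.5389404296875), (63.41300582885742, 131.8563232421875), 9.428267478942871) [0.071  0.0752 0.0794]
nestlow 209 ((495.4749450683594, 41.939788818359375), (24.537010192871094, 137.49058532714844), 7.633069038391113) [0.004  0.0088 0.0162]
table z 0.0005140374435950077
```

View pics/crop.png

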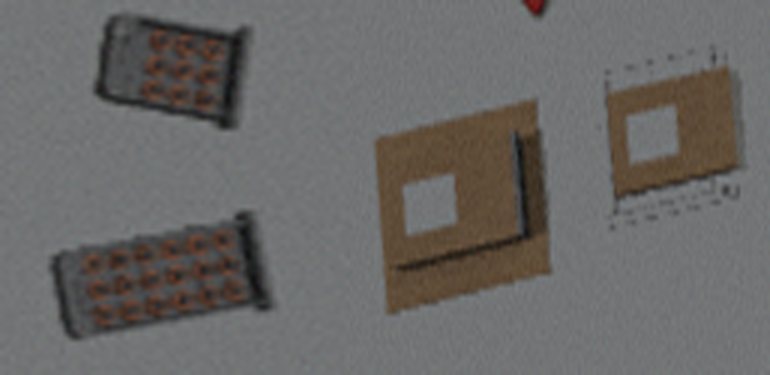

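The long tray's nose points to +y, with the plate on the -y side. The case's mouth side isn't clear yet, so I'll pass over the case on the way and look with the wrist camera.

>>> jog_arm([
  {"travel":[0,0,0],"rot":[0,0.17,0],"grip":88},
  {"travel":[0,0,0],"rot":[0,0.17,0],"grip":88},
  {"travel":[0,0,0],"rot":[0,0.17,0],"grip":88},
  {"travel":[0,0,0],"rot":[0,0.17,0],"grip":88},
  {"travel":[0,0,0],"rot":[0,0.17,0],"grip":88},
  {"travel":[0,0,0],"rot":[0,0.17,0],"grip":88},
  {"travel":[45,0,20],"rot":[0,0,0],"grip":88},
  {"travel":[50,0,20],"rot":[0,0,0],"grip":88},
  {"travel":[50,0,20],"rot":[0,0,0],"grip":88},
  {"travel":[50,0,20],"rot":[0,0,0],"grip":88},
])

```text
time_s: 1.35
eef_pos: [0.3573, 0.451, 0.2381]
tool_rot: [0.544, -0.452, 0.452, -0.543]
contact_force: [0.4, -0.3, -1.0]
width: 0.999
```

>>> jog_arm([
  {"travel":[50,0,20],"rot":[0,0,0],"grip":88},
  {"travel":[50,0,20],"rot":[0,0,0],"grip":88},
  {"travel":[50,0,10],"rot":[0,0,0],"grip":88},
  {"travel":[50,0,10],"rot":[0,0,0],"grip":88},
  {"travel":[50,0,0],"rot":[0,0,0],"grip":88},
  {"travel":[50,0,0],"rot":[0,0,0],"grip":88},
  {"travel":[50,0,0],"rot":[0,0,0],"grip":88},
  {"travel":[50,0,0],"rot":[0,0,0],"grip":88},
  {"travel":[0,0,0],"rot":[0,0,0],"grip":88},
  {"travel":[0,0,0],"rot":[0,0,0],"grip":88},
])

```text
time_s: 2.6
eef_pos: [0.4883, 0.0704, 0.2384]
tool_rot: [0.543, -0.453, 0.452, -0.543]
contact_force: [0.3, -0.1, -0.6]
width: 0.997
```

```bash
cat >> h.py <<'E'
def go(x,y,z,yaw=None):
    """tool-axis travel (mm) to world TCP target (mm); yaw = wanted jaw (tool z) angle, deg"""
    s=read_state(); R=Ro.from_quat(s["tool_rot"]).as_matrix()
    d=np.array([x,y,z])-s["eef_pos"]*1000
    cur=np.degrees(np.arctan2(R[1,2],R[0,2]))
    Rt=R if yaw is None else Ro.from_euler("z",yaw-cur,degrees=True).as_matrix()@R
    print("t",s["time_s"],"eef",(s["eef_pos"]*1000).round(1),"jaw",cur.round(2),"tilt",R[2].round(4),"F",s["contact_force"].round(1),"w",s["width"]*88.1,
      "\n rot_y",0 if yaw is None else -np.radians(yaw-cur).round(4),"then travel",(Rt.T@d).round(1))
E
python3 - <<'E'
from h import *
go(500,44,237,8.5)
f=grab_frame("wrist"); np.savez("w1.npz",**f); save(f,"w1.png"); print(np.array(f["R"]).round(3),f["t"])
E
```

```text
t 2.6 eef [488.3  70.4 238.4] jaw 10.43 tilt [-6.e-04 -1.e+00 -6.e-04] F [ 0.3 -0.1 -0.6] w 87.80028402187071 
 rot_y 0.0337 then travel [27.8  1.4  7.6]
[[ 0.983  0.181  0.   ]
 [ 0.174 -0.943  0.285]
 [ 0.052 -0.28  -0.959]] [-0.49301067 -0.05691979  0.38287325]
```

View pics/w1.png

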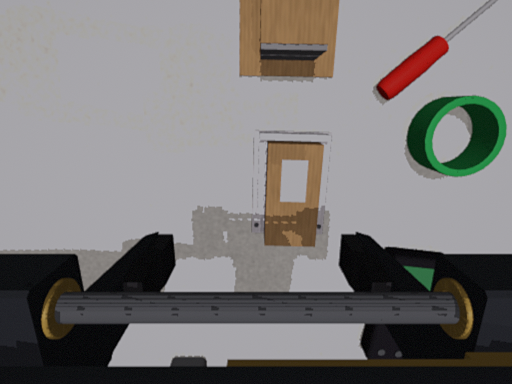

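The wrist view shows the case's back stop at the +y end (290,135) and the free mouth at the -y end (290,245). The tray's nose already faces that way. I'll measure the case and column from this view, then go to the tray.

```bash
cat >> h.py <<'E'
def rect(f,box,z0,z1,nm=""):
    """top-face rectangle of points with z0<z<z1 in pixel box; colour edges rayed onto plane not needed"""
    c=cloud(f); u0,v0,u1,v1=box; s=c[v0:v1,u0:u1]; m=((s[...,2]>z0)&(s[...,2]<z1)&(f["range_z"][v0:v1,u0:u1]>0)).astype(np.uint8)
    n,l,st,_=cv2.connectedComponentsWithStats(m); k=1+np.argmax(st[1:,4]); p=s[l==k]
    r=cv2.minAreaRect((p[:,:2]*1000).astype(np.float32)); print(nm,len(p),np.round(r[0],1),np.round(r[1],1),round(r[2],2),"z",np.percentile(p[:,2],[5,50,95]).round(4)); return p
E
python3 - <<'E'
from h import *
f=dict(np.load("w1.npz"))
p=rect(f,(240,110,345,252),.035,.05,"case")
a=p[:,:2]*1000
q=rect(f,(240,0,345,80),.06,.085,"col")
# rail / nest: low heights
r=rect(f,(240,110,345,252),.004,.03,"nest")
# robust edges of case in its frame
for ang in (7.5,8,8.5,9,9.5,10):
    t=np.radians(ang); u=np.array([-np.sin(t),np.cos(t)]); v=np.array([np.cos(t),np.sin(t)])
    print(ang,np.percentile(a@u,[0.5,99.5]).round(1),np.percentile(a@v,[.5,99.5]).round(1), np.ptp(np.percentile(a@v,[.5,99.5])).round(2))
go(451,-312,120,11)
E
```

```text
case 5472 [535.4  47. ] [ 63.2 126.6] 8.83 z [0.04   0.0412 0.0424]
col 3627 [496.4 218.1] [63.2 41.6] 9.65 z [0.073  0.0751 0.0764]
nest 2593 [534.4  53.2] [ 96.  135.9] 8.85 z [0.0044 0.0115 0.0259]
7.5 [-85.4  39.8] [505.  568.4] 63.34
8 [-90.1  35.1] [505.  567.9] 62.85
8.5 [-94.8  30.4] [505.  567.5] 62.5
9 [-99.5  25.7] [504.7 567.2] 62.54
9.5 [-104.2   21.1] [504.3 567. ] 62.62
10 [-108.8   16.5] [503.7 566.8] 63.16
t 2.65 eef [488.3  70.9 238.4] jaw 10.5 tilt [-6.e-04 -1.e+00 -5.e-04] F [ 0.2  0.8 -0.1] w 87.98102832448403 
 rot_y -0.0087 then travel [ 368.8  118.3 -109.6]
```

>>> jog_arm([
  {"travel":[43,0,-14],"rot":[0,0,0],"grip":88},
  {"travel":[43,0,-14],"rot":[0,0,0],"grip":88},
  {"travel":[43,0,-14],"rot":[0,0,0],"grip":88},
  {"travel":[43,0,-14],"rot":[0,0,0],"grip":88},
  {"travel":[43,0,-14],"rot":[0,0,0],"grip":88},
  {"travel":[43,0,-14],"rot":[0,0,0],"grip":88},
  {"travel":[43,0,-12],"rot":[0,0,0],"grip":88},
  {"travel":[43,0,-12],"rot":[0,0,0],"grip":88},
  {"travel":[0,0,0],"rot":[0,0,0],"grip":88},
  {"travel":[0,0,0],"rot":[0,0,0],"grip":88},
])

```text
time_s: 3.9
eef_pos: [0.4455, -0.2862, 0.2384]
tool_rot: [-0.544, 0.452, -0.452, 0.544]
contact_force: [-0.3, 0.3, 0.1]
width: 0.999
```

Run:
```python
from h import *
f=grab_frame("wrist"); np.savez("w2.npz",**f); save(f,"w2.png")
c=cloud(f); m=(c[...,2]>.008)&(c[...,2]<.045)&(f["range_z"]>0); m[260:]=0
n,l,st,ce=cv2.connectedComponentsWithStats(m.astype(np.uint8))
for k in range(1,n):
    if st[k,4]>800:
        p=c[l==k]; r=cv2.minAreaRect((p[:,:2]*1000).astype(np.float32)); print(st[k],np.round(r[0],1),np.round(r[1],1),round(r[2],2),np.percentile(p[:,2],[5,50,95,99]).round(4))
        for ang in (10,10.5,11,11.5,12):
            t=np.radians(ang);a=p[:,:2]*1000; u=a@[-np.sin(t),np.cos(t)]; v=a@[np.cos(t),np.sin(t)]
            b=u>u.min()+15
            print(ang,np.percentile(u,[.2,99.8]).round(1),np.percentile(v[b],[.5,99.5]).round(1),np.ptp(np.percentile(v[b],[.5,99.5])))
go(451,-312,120,11)
```

```text
[ 477    7   35  113 2102] [ 691.2 -123.7] [ 31.4 119.7] 19.62 [0.0095 0.0248 0.0349 0.0358]
10 [-297.8 -181.7] [652.6 667.3] 14.782116302720965
10.5 [-303.8 -187.5] [650.1 664.9] 14.793844711552879
11 [-309.7 -193.3] [647.5 662.7] 15.234458764075953
11.5 [-315.6 -199. ] [644.9 660.2] 15.28173226342119
12 [-321.4 -204.8] [642.3 657.9] 15.597363278729063
[ 233  135   49  102 1518] [ 449.4 -309. ] [ 61.7 124.5] 10.89 [0.0105 0.0249 0.0312 0.032 ]
10 [-444.5 -319.9] [361.6 416. ] 54.40630787139884
10.5 [-447.8 -323.4] [358.5 412.5] 54.03834711218775
11 [-451.2 -326.8] [355.2 408.9] 53.786538510927244
11.5 [-454.6 -330. ] [351.5 405.4] 53.81401658430008
12 [-458.  -333.2] [347.9 402.1] 54.22082839343511
[ 320  175   72   68 1729] [ 581.1 -319.5] [87.5 56.9] 76.97 [0.0093 0.0213 0.0271 0.0318]
10 [-450.6 -368.7] [482.  553.8] 71.80556188142737
10.5 [-454.9 -373.1] [478.1 550.4] 72.24178193524529
11 [-459.1 -377.6] [474.3 546.9] 72.6456320880647
11.5 [-463.4 -381.9] [470.4 543.4] 73.04303734585409
12 [-467.5 -386.3] [466.5 539.9] 73.4397978505566
t 3.95 eef [ 445.5 -286.   238.5] jaw 10.58 tilt [-1.e-03 -1.e+00 -1.e-04] F [-0.1  0.   0.3] w 88.03569059652614 
 rot_y -0.0073 then travel [ 26.7 118.5   0.5]
```

View pics/w2.png

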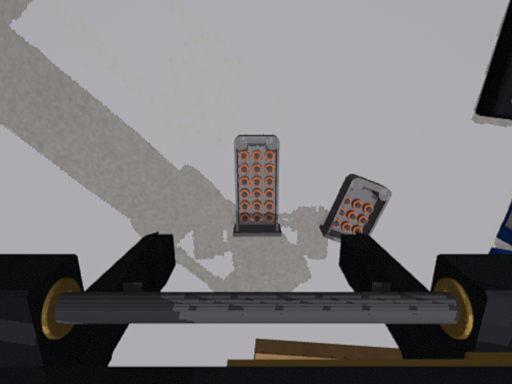

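The wrist view shows the tray at (257,185), plate at (257,230) and nose at (257,138). Origin is about (449,-307), yaw 101°. I'll grasp 28 mm behind its centre.

>>> jog_arm([
  {"travel":[0,0,0],"rot":[0,-0.009,0],"grip":88},
  {"travel":[25,10,-0.7],"rot":[0,0,0],"grip":88},
  {"travel":[24,30,0],"rot":[0,0,0],"grip":88},
  {"travel":[0,50,0],"rot":[0,0,0],"grip":88},
  {"travel":[0,50,0],"rot":[0,0,0],"grip":88},
  {"travel":[0,40,0],"rot":[0,0,0],"grip":88},
  {"travel":[0,0,0],"rot":[0,0,0],"grip":88},
  {"travel":[0,0,0],"rot":[0,0,0],"grip":88},
])

```text
time_s: 4.95
eef_pos: [0.4548, -0.336, 0.0602]
tool_rot: [-0.546, 0.449, -0.45, 0.546]
contact_force: [0.5, 0.0, 0.0]
width: 1.0
```

Run:
```python
from h import *
go(454.1,-334.1,7,11.1)
```

```text
t 4.95 eef [ 454.8 -336.    60.2] jaw 11.06 tilt [ 0.0014 -1.      0.0013] F [0.5 0.  0. ] w 88.12226065568811 
 rot_y -0.0008 then travel [-2.1 53.2 -0.4]
```

>>> jog_arm([
  {"travel":[-2,25,0],"rot":[0,0,0],"grip":88},
  {"travel":[0,18,0],"rot":[0,0,0],"grip":88},
  {"travel":[0,10,0],"rot":[0,0,0],"grip":88},
  {"travel":[0,0,0],"rot":[0,0,0],"grip":70},
  {"travel":[0,0,0],"rot":[0,0,0],"grip":60},
  {"travel":[0,0,0],"rot":[0,0,0],"grip":48},
  {"travel":[0,0,0],"rot":[0,0,0],"grip":48},
  {"travel":[0,0,0],"rot":[0,0,0],"grip":48},
  {"travel":[0,0,0],"rot":[0,0,0],"grip":48},
  {"travel":[0,0,0],"rot":[0,0,0],"grip":48},
])

```text
time_s: 6.2
eef_pos: [0.4538, -0.3342, 0.0063]
tool_rot: [-0.546, 0.449, -0.45, 0.546]
contact_force: [-0.2, 0.2, 4.6]
width: 0.608
```

Run:
```python
from h import *
go(454.1,-334.1,80,11.1)
```

```text
t 6.2 eef [ 453.8 -334.2    6.3] jaw 11.0 tilt [ 8.e-04 -1.e+00  7.e-04] F [-0.2  0.2  4.6] w 53.5805392597743 
 rot_y -0.0017 then travel [ -0.  -73.7   0.4]
```

Gripped at 53.6 mm, as expected. Lift and carry to in front of the mouth.

>>> jog_arm([
  {"travel":[0,-5,0],"rot":[0,0,0],"grip":48},
  {"travel":[0,-20,0],"rot":[0,0,0],"grip":48},
  {"travel":[0,-25,0],"rot":[0,0,0],"grip":48},
  {"travel":[-10,-20,8],"rot":[0,0,0],"grip":48},
  {"travel":[-23,0,18],"rot":[0,0,0],"grip":48},
  {"travel":[-25,0,20],"rot":[0,0,0],"grip":48},
  {"travel":[-25,0,20],"rot":[0,0,0],"grip":48},
  {"travel":[-25,0,20],"rot":[0,0,0],"grip":48},
  {"travel":[-25,0,20],"rot":[0,0,0],"grip":48},
  {"travel":[-20,0,16],"rot":[0,0,0],"grip":48},
])

```text
time_s: 7.45
eef_pos: [0.5439, -0.1582, 0.0754]
tool_rot: [0.546, -0.45, 0.449, -0.546]
contact_force: [0.4, 0.5, -2.5]
width: 0.607
```

>>> jog_arm([
  {"travel":[-20,0,16],"rot":[0,0.0375,0],"grip":48},
  {"travel":[-10,0,8],"rot":[0,0,0],"grip":48},
  {"travel":[0,0,0],"rot":[0,0,0],"grip":48},
  {"travel":[0,0,0],"rot":[0,0,0],"grip":48},
  {"travel":[0,0,0],"rot":[0,0,0],"grip":48},
])

```text
time_s: 8.07
eef_pos: [0.5617, -0.1274, 0.0756]
tool_rot: [0.537, -0.46, 0.46, -0.537]
contact_force: [0.7, -0.8, -2.1]
width: 0.611
```

Run:
```python
from h import *
go(561.9,-122.5,18,8.85)
f=grab_frame("wrist"); np.savez("w3.npz",**f); save(f,"w3.png")
c=cloud(f); 
m=(c[...,2]>.085)&(c[...,2]<.115)&(f["range_z"]>0); m[260:]=0
n,l,st,ce=cv2.connectedComponentsWithStats(m.astype(np.uint8)); 
for k in range(1,n):
  if st[k,4]>400:
    p=c[l==k]; r=cv2.minAreaRect((p[:,:2]*1000).astype(np.float32)); print("tray?",st[k],np.round(r[0],1),np.round(r[1],1),round(r[2],2),np.percentile(p[:,2],[1,50,99]).round(4))
rect(f,(150,0,360,200),.035,.05,"case")
```

```text
t 8.075 eef [ 561.7 -127.4   75.6] jaw 8.8 tilt [ 0.e+00 -1.e+00 -4.e-04] F [ 0.7 -0.8 -2.1] w 53.788214451318325 
 rot_y -0.0008 then travel [-4.8 57.6  1. ]
tray? [ 159   67  196  193 8861] [554.6 -83.4] [84.7 87.3] 8.73 [0.0856 0.0941 0.1018]
case 3473 [543.9  -8.8] [63.2 13.5] 8.73 z [0.0397 0.0411 0.0423]
```

View pics/w3.png

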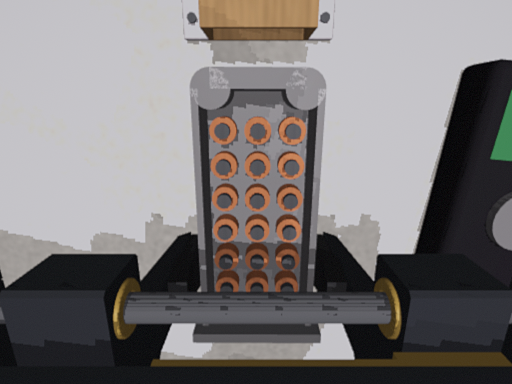

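The wrist view shows the tray held straight, with the nose at (258,70), aimed at the mouth at (258,35). I'll compute relative offsets from the same view.

```bash
cat > rel.py <<'E'
from h import *
import sys
def rel(f,zt,ang=8.8,casebox=(150,0,360,200)):
    c=cloud(f)*1000; ok=f["range_z"]>0; ok[255:]=0; ok[:,:150]=0; ok[:,370:]=0
    t=np.radians(ang); u=c[...,0]*-np.sin(t)+c[...,1]*np.cos(t); v=c[...,0]*np.cos(t)+c[...,1]*np.sin(t); z=c[...,2]
    a=ok&(z>zt-4)&(z<zt+4); b=ok&(z>37)&(z<46)&(u>u[a].max()-200)
    if zt<60: b&=z>38.5
    for n,m in (("tray",a),("case",b)):
        vv=[];uu=[]
        for k in np.arange(np.floor(u[m].min()),u[m].max(),2.):
            w=v[m&(u>=k)&(u<k+2)]
            if len(w)>10 and 48<np.ptp(w)<68: vv.append((w.min()+w.max())/2); uu.append(k+1)
        if len(uu)>2: pf=np.polyfit(uu,vv,1); print(n,"u",u[m].min().round(1),np.percentile(u[m],[.5,99.5]).round(1),"v mid",np.median(vv).round(2),"slope deg",np.degrees(pf[0]).round(2),len(uu))
        A=np.c_[u[m],v[m],np.ones(m.sum())]; print("  plane dz/du,dz/dv",np.linalg.lstsq(A,z[m],rcond=None)[0][:2].round(4),"z",np.median(z[m]).round(1))
if __name__=="__main__":
    rel(dict(np.load("w3.npz")),95.5)
E
python3 rel.py
```

```text
tray u -204.6 [-203.3 -123.8] v mid 535.58 slope deg 0.28 37
  plane dz/du,dz/dv [-0.0025 -0.    ] z 94.2
case u -98.7 [-98.5 -85.4] v mid 536.13 slope deg -0.65 7
  plane dz/du,dz/dv [0.0265 0.0008] z 41.1
```

>>> jog_arm([
  {"travel":[0,0,0.7],"rot":[0,-0.0035,0],"grip":48},
  {"travel":[0,20,0],"rot":[0,0,0],"grip":48},
  {"travel":[0,22,0],"rot":[0,0,0],"grip":48},
  {"travel":[0,12,0],"rot":[0,0,0],"grip":48},
  {"travel":[0,4,0],"rot":[0,0,0],"grip":48},
  {"travel":[0,0,0],"rot":[0,0,0],"grip":48},
  {"travel":[0,0,0],"rot":[0,0,0],"grip":48},
])

```text
time_s: 9.0
eef_pos: [0.5636, -0.1267, 0.0185]
tool_rot: [-0.538, 0.458, -0.459, 0.538]
contact_force: [-0.5, -0.2, -2.1]
width: 0.608
```

Run:
```python
from rel import *
go(561.9,-122.5,17.3,8.85)
f=grab_frame("wrist"); np.savez("w4.npz",**f)
rel(f,38)
c=cloud(f)*1000; s=read_state()
# column (fixed u) profile of z ahead of the tray, image col ~258
for v in range(0,250,12): print(v,c[v,[215,258,300]].round(0).tolist())
```

```text
t 9.0 eef [ 563.6 -126.7   18.5] jaw 9.06 tilt [ 6.0e-04 -1.0e+00  1.4e-03] F [-0.5 -0.2 -2.1] w 53.59275366600292 
 rot_y 0.0036 then travel [-4.4  1.2 -1. ]
tray u -204.9 [-203.  -123.5] v mid 537.31 slope deg 0.44 38
  plane dz/du,dz/dv [-0.0012  0.0013] z 37.1
  plane dz/du,dz/dv [-0.0202  0.0015] z 39.2
0 [[526.0, -12.0, 7.0], [545.0, -9.0, 8.0], [564.0, -6.0, 8.0]]
12 [[527.0, -17.0, 9.0], [546.0, -14.0, 7.0], [565.0, -11.0, 7.0]]
24 [[526.0, -20.0, -0.0], [547.0, -17.0, -0.0], [567.0, -13.0, -2.0]]
36 [[527.0, -25.0, -1.0], [547.0, -22.0, 0.0], [568.0, -18.0, -2.0]]
48 [[527.0, -30.0, -2.0], [548.0, -27.0, -1.0], [569.0, -24.0, -2.0]]
60 [[528.0, -36.0, -1.0], [549.0, -32.0, -1.0], [570.0, -29.0, -0.0]]
72 [[534.0, -44.0, 37.0], [550.0, -42.0, 37.0], [567.0, -39.0, 36.0]]
84 [[534.0, -49.0, 37.0], [551.0, -46.0, 37.0], [567.0, -43.0, 37.0]]
96 [[535.0, -53.0, 37.0], [552.0, -50.0, 15.0], [568.0, -48.0, 39.0]]
108 [[535.0, -58.0, 37.0], [553.0, -55.0, 14.0], [569.0, -52.0, 37.0]]
120 [[534.0, -63.0, 22.0], [553.0, -60.0, 22.0], [572.0, -57.0, 22.0]]
132 [[535.0, -68.0, 27.0], [554.0, -65.0, 27.0], [573.0, -62.0, 27.0]]
144 [[535.0, -75.0, 15.0], [555.0, -71.0, 23.0], [576.0, -69.0, 15.0]]
156 [[536.0, -79.0, 23.0], [556.0, -76.0, 22.0], [577.0, -74.0, 15.0]]
168 [[537.0, -84.0, 26.0], [557.0, -81.0, 26.0], [577.0, -79.0, 22.0]]
180 [[537.0, -93.0, 14.0], [558.0, -90.0, 14.0], [579.0, -86.0, 14.0]]
192 [[538.0, -97.0, 22.0], [559.0, -94.0, 22.0], [581.0, -93.0, 14.0]]
204 [[539.0, -103.0, 22.0], [560.0, -99.0, 26.0], [580.0, -97.0, 22.0]]
216 [[539.0, -113.0, 14.0], [561.0, -108.0, 17.0], [583.0, -105.0, 15.0]]
228 [[540.0, -116.0, 23.0], [562.0, -111.0, 26.0], [583.0, -109.0, 22.0]]
240 [[541.0, -126.0, 15.0], [563.0, -117.0, 26.0], [586.0, -119.0, 14.0]]
```

>>> jog_arm([
  {"travel":[-5,1.2,-1.1],"rot":[0,0.003,0],"grip":48},
  {"travel":[0,0,0],"rot":[0,0,0],"grip":48},
  {"travel":[0,0,0],"rot":[0,0,0],"grip":48},
])

```text
time_s: 9.43
eef_pos: [0.561, -0.1217, 0.0167]
tool_rot: [-0.537, 0.46, -0.46, 0.537]
contact_force: [0.1, 0.6, -2.4]
width: 0.608
```

Run:
```python
from rel import *
f=grab_frame("wrist"); rel(f,38); rel(dict(np.load("w1.npz")),43)
s=read_state()["eef_pos"]*1000; t=np.radians(8.8); print("eef u,v",s[:2]@[-np.sin(t),np.cos(t)],s[:2]@[np.cos(t),np.sin(t)],s[2])
go(561.9,-122.5,17.3,8.83)
```

```text
tray u -198.8 [-197.5  -96.9] v mid 535.65 slope deg 0.25 39
  plane dz/du,dz/dv [0.03   0.0015] z 35.5
  plane dz/du,dz/dv [0.0109 0.0025] z 40.8
tray u -98.8 [-97.6 119.2] v mid 536.16 slope deg -0.86 65
  plane dz/du,dz/dv [0.0043 0.    ] z 41.2
case u -53.9 [-53.6 119.4] v mid 536.19 slope deg -2.26 42
  plane dz/du,dz/dv [0.0021 0.001 ] z 41.2
eef u,v -206.11863686473512 535.7880276367027 16.629287046299403
t 9.475 eef [ 561.  -121.7   16.6] jaw 8.89 tilt [ 1.e-04 -1.e+00  2.e-04] F [ 0.   0.8 -2.4] w 53.650453374306466 
 rot_y 0.0011 then travel [ 0.9 -0.7  0.8]
```

>>> jog_arm([
  {"travel":[-6,-0.7,0.5],"rot":[0,0,0],"grip":48},
  {"travel":[-8,0,0],"rot":[0,0,0],"grip":48},
  {"travel":[-8,0,0],"rot":[0,0,0],"grip":48},
  {"travel":[-8,0,0],"rot":[0,0,0],"grip":48},
  {"travel":[-2,0,0],"rot":[0,0,0],"grip":48},
  {"travel":[0,0,0],"rot":[0,0,0],"grip":48},
])

```text
time_s: 10.22
eef_pos: [0.5565, -0.0898, 0.0172]
tool_rot: [0.537, -0.46, 0.46, -0.537]
contact_force: [-0.9, -0.1, -2.5]
width: 0.611
```

Run:
```python
from rel import *
f=grab_frame("wrist"); save(f,"w5.png"); rel(f,37)
s=read_state()["eef_pos"]*1000; t=np.radians(8.8); print("eef u,v",s[:2]@[-np.sin(t),np.cos(t)],s[:2]@[np.cos(t),np.sin(t)],s[2])
go(561.9,-122.5,17.3,8.83)
f=grab_frame("scene"); p=f["pixels"][130:240,200:360]; cv2.imwrite("pics/s5.png",np.vstack([cv2.resize(p[...,::-1],(640,440),interpolation=2)]))
```

```text
tray u -167.0 [-165.4  -64.7] v mid 536.14 slope deg 0.08 49
  plane dz/du,dz/dv [ 0.0631 -0.0004] z 40.3
case u -164.8 [-163.2  -64.7] v mid 536.18 slope deg 0.03 18
  plane dz/du,dz/dv [0.0059 0.0014] z 41.1
eef u,v -174.13831909162266 536.2825445104728 17.2455099486298
t 10.275 eef [556.6 -90.   17.2] jaw 8.9 tilt [ 2.e-04 -1.e+00  1.e-04] F [-0.1  0.6 -1.7] w 53.709782449156485 
 rot_y 0.0012 then travel [32.9 -0.   0.2]
```

View pics/w5.png

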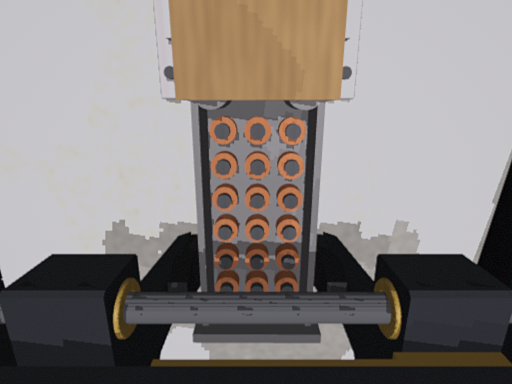

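The nose is inside the mouth (rim at row 98) with no contact force. I'll continue to about 70 mm in, then settle it onto the floor.

>>> jog_arm([
  {"travel":[-8,0,0],"rot":[0,0,0],"grip":48},
  {"travel":[-10,0,0],"rot":[0,0,0],"grip":48},
  {"travel":[-10,0,0],"rot":[0,0,0],"grip":48},
  {"travel":[-10,0,0],"rot":[0,0,0],"grip":48},
  {"travel":[-10,0,0],"rot":[0,0,0],"grip":48},
  {"travel":[-8,0,0],"rot":[0,0,0],"grip":48},
  {"travel":[0,1,0],"rot":[0,0,0],"grip":48},
  {"travel":[0,0.7,0],"rot":[0,0,0],"grip":48},
  {"travel":[0,0,0],"rot":[0,0,0],"grip":48},
])

```text
time_s: 11.45
eef_pos: [0.5479, -0.035, 0.0155]
tool_rot: [0.537, -0.46, 0.46, -0.537]
contact_force: [0.2, -0.9, -2.7]
width: 0.61
```

Run:
```python
from rel import *
s=read_state()["eef_pos"]*1000; t=np.radians(8.8); print("eef u,v",s[:2]@[-np.sin(t),np.cos(t)],s[:2]@[np.cos(t),np.sin(t)],s[2])
go(561.9,-122.5,17.3,8.83)
f=grab_frame("wrist");rel(f,37)
```

```text
eef u,v -118.43923449248105 536.1317604586865 15.45717317513038
t 11.45 eef [547.9 -35.   15.5] jaw 8.86 tilt [ 1.e-04 -1.e+00 -0.e+00] F [ 0.2 -0.9 -2.7] w 53.71039893914422 
 rot_y 0.0005 then travel [88.6 -1.8  0.4]
tray u -111.1 [-109.6   -9.8] v mid 536.1 slope deg -0.0 49
  plane dz/du,dz/dv [0.0147 0.0003] z 40.6
case u -108.4 [-97.7 -10. ] v mid 536.1 slope deg -0.04 45
  plane dz/du,dz/dv [0.0026 0.0011] z 41.1
```

>>> jog_arm([
  {"travel":[0,0,0],"rot":[0,0,0],"grip":65},
  {"travel":[0,0,0],"rot":[0,0,0],"grip":80},
  {"travel":[0,0,0],"rot":[0,0,0],"grip":80},
  {"travel":[0,0,0],"rot":[0,0,0],"grip":80},
  {"travel":[0,-20,0],"rot":[0,0,0],"grip":80},
  {"travel":[0,-40,0],"rot":[0,0,0],"grip":80},
  {"travel":[30,0,0],"rot":[0,0,0],"grip":25},
  {"travel":[32,0,0],"rot":[0,0,0],"grip":25},
  {"travel":[0,0,0],"rot":[0,0,0],"grip":25},
  {"travel":[0,0,0],"rot":[0,0,0],"grip":25},
])

```text
time_s: 12.75
eef_pos: [0.5571, -0.0956, 0.0752]
tool_rot: [0.537, -0.46, 0.46, -0.537]
contact_force: [0.3, 0.3, 0.0]
width: 0.476
```

Run:
```python
from rel import *
s=read_state()["eef_pos"]*1000; t=np.radians(8.8); print("eef u,v",s[:2]@[-np.sin(t),np.cos(t)],s[:2]@[np.cos(t),np.sin(t)],s[2])
go(561.9,-122.5,16,8.83)
f=grab_frame("wrist");np.savez("w6.npz",**f); save(f,"w6.png"); rel(f,36)
```

```text
eef u,v -179.7272302333839 535.8633562338813 75.24015194027416
t 12.75 eef [557.1 -95.6  75.2] jaw 8.84 tilt [-7.e-04 -1.e+00 -6.e-04] F [0.3 0.3 0. ] w 41.977270912096465 
 rot_y 0.0002 then travel [27.3 59.2  0.7]
tray u -155.8 [-155.3  -53.7] v mid 535.85 slope deg 0.04 52
  plane dz/du,dz/dv [0.0275 0.0006] z 35.4
case u -155.8 [-155.   -53.6] v mid 536.09 slope deg 0.18 27
  plane dz/du,dz/dv [0.0103 0.0005] z 41.1
```

View pics/w6.png

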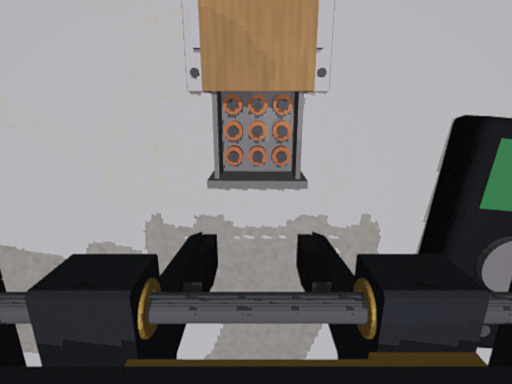

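The tray sits straight in the mouth, with its plate at row 183 and all coils in place. Lower the fingers behind the plate and push.

>>> jog_arm([
  {"travel":[0,20,0.3],"rot":[0,0,0],"grip":25},
  {"travel":[0,25,0],"rot":[0,0,0],"grip":25},
  {"travel":[0,11,0],"rot":[0,0,0],"grip":25},
  {"travel":[-5,0,0],"rot":[0,0,0],"grip":25},
  {"travel":[-5,0,0],"rot":[0,0,0],"grip":25},
  {"travel":[-5,0,0],"rot":[0,0,0],"grip":25},
  {"travel":[-5,0,0],"rot":[0,0,0],"grip":25},
  {"travel":[-5,0,0],"rot":[0,0,0],"grip":25},
  {"travel":[-5,0,0],"rot":[0,0,0],"grip":25},
  {"travel":[-5,0,0],"rot":[0,0,0],"grip":25},
])

```text
time_s: 14.05
eef_pos: [0.5524, -0.0612, 0.0197]
tool_rot: [-0.537, 0.46, -0.46, 0.537]
contact_force: [0.5, -2.1, 1.5]
width: 0.282
```

```bash
cat > st.py <<'E'
from rel import *
s=read_state()["eef_pos"]*1000; t=np.radians(8.8); print("eef u,v",s[:2]@[-np.sin(t),np.cos(t)],s[:2]@[np.cos(t),np.sin(t)],s[2])
go(561.9,-122.5,16,8.83)
f=grab_frame("wrist");rel(f,36)
E
python3 st.py
```

```text
eef u,v -144.9621916252581 536.5456487760405 19.654334735558976
t 14.05 eef [552.4 -61.2  19.7] jaw 8.88 tilt [ 2.e-04 -1.e+00  3.e-04] F [ 0.5 -2.1  1.5] w 24.85116194221825 
 rot_y 0.0008 then travel [62.1  3.7 -0. ]
tray u -140.3 [-136.5  -35.3] v mid 535.18 slope deg 1.1 52
  plane dz/du,dz/dv [ 0.0347 -0.0002] z 39.1
case u -136.8 [-134.7  -35.2] v mid 536.14 slope deg 0.26 38
  plane dz/du,dz/dv [0.008  0.0013] z 41.1
```

>>> jog_arm([
  {"travel":[-5,0,0],"rot":[0,0,0],"grip":25},
  {"travel":[-6,0,0],"rot":[0,0,0],"grip":25},
  {"travel":[-6,0,0],"rot":[0,0,0],"grip":25},
  {"travel":[-6,0,0],"rot":[0,0,0],"grip":25},
  {"travel":[-4,0,0],"rot":[0,0,0],"grip":25},
  {"travel":[0,0,0],"rot":[0,0,0],"grip":25},
])

```text
time_s: 14.85
eef_pos: [0.5477, -0.0341, 0.0193]
tool_rot: [0.537, -0.46, 0.459, -0.537]
contact_force: [-0.1, 0.9, -0.4]
width: 0.281
```

>>> jog_arm([
  {"travel":[-1.5,0,0],"rot":[0,0,0],"grip":25},
  {"travel":[-1.5,0,0],"rot":[0,0,0],"grip":25},
])

```text
time_s: 15.1
eef_pos: [0.5474, -0.0318, 0.0193]
tool_rot: [0.537, -0.46, 0.46, -0.537]
contact_force: [-0.5, -1.1, -0.4]
width: 0.287
```

>>> jog_arm([
  {"travel":[-1,0,0],"rot":[0,0,0],"grip":25},
  {"travel":[0,0,0],"rot":[0,0,0],"grip":25},
])

```text
time_s: 15.35
eef_pos: [0.5475, -0.0307, 0.0195]
tool_rot: [-0.537, 0.46, -0.46, 0.537]
contact_force: [-0.3, -0.2, -0.3]
width: 0.279
```

```bash
python3 st.py
```

```text
eef u,v -114.06510320983084 536.3246505409862 19.469181088854622
t 15.35 eef [547.5 -30.7  19.5] jaw 8.87 tilt [-2.e-04 -1.e+00 -2.e-04] F [-0.3 -0.2 -0.3] w 24.57716649444276 
 rot_y 0.0007 then travel [93.   3.4  0.2]
tray u -107.6 [-105.8   -4.4] v mid 535.84 slope deg -0.11 49
  plane dz/du,dz/dv [0.004 0.   ] z 39.8
case u -105.9 [-103.5   -4.4] v mid 536.11 slope deg 0.17 52
  plane dz/du,dz/dv [0.0046 0.0012] z 41.1
```

Close: about 1–2 mm left. Small pushes until the force builds.

>>> jog_arm([
  {"travel":[-1,0,0],"rot":[0,0,0],"grip":25},
  {"travel":[0,0,0],"rot":[0,0,0],"grip":25},
])

```text
time_s: 15.65
eef_pos: [0.5475, -0.0298, 0.0195]
tool_rot: [0.537, -0.46, 0.46, -0.537]
contact_force: [-1.2, -1.3, -0.6]
width: 0.29
```

>>> jog_arm([
  {"travel":[-1,0,0],"rot":[0,0,0],"grip":25},
  {"travel":[0,0,0],"rot":[0,0,0],"grip":25},
])

```text
time_s: 15.9
eef_pos: [0.5473, -0.0288, 0.0195]
tool_rot: [-0.537, 0.46, -0.46, 0.537]
contact_force: [-0.4, -1.3, -0.5]
width: 0.287
```

>>> jog_arm([
  {"travel":[-0.7,0,0],"rot":[0,0,0],"grip":25},
  {"travel":[0,0,0],"rot":[0,0,0],"grip":25},
])

```text
time_s: 16.15
eef_pos: [0.5472, -0.0283, 0.0196]
tool_rot: [0.537, -0.46, 0.46, -0.537]
contact_force: [-0.2, -3.5, -1.7]
width: 0.282
```

```bash
python3 st.py
```

```text
eef u,v -111.66247846922694 536.4550137635781 19.551761607998028
t 16.15 eef [547.2 -28.3  19.6] jaw 8.89 tilt [ 4.e-04 -1.e+00  1.e-04] F [-0.2 -3.5 -1.7] w 24.83505304969528 
 rot_y 0.001 then travel [95.4  3.6  0. ]
tray u -105.4 [-103.5   -1.8] v mid 535.91 slope deg 0.14 50
  plane dz/du,dz/dv [0.0042 0.0004] z 39.8
case u -103.2 [-101.1   -2.1] v mid 536.11 slope deg 0.1 51
  plane dz/du,dz/dv [0.0045 0.0015] z 41.1
```

>>> jog_arm([
  {"travel":[-0.7,0,0],"rot":[0,0,0],"grip":25},
  {"travel":[0,0,0],"rot":[0,0,0],"grip":25},
])

```text
time_s: 16.45
eef_pos: [0.5472, -0.0282, 0.0196]
tool_rot: [0.538, -0.459, 0.46, -0.537]
contact_force: [0.3, -5.0, -1.0]
width: 0.28
```

>>> jog_arm([
  {"travel":[-0.7,0,0],"rot":[0,0,0],"grip":25},
  {"travel":[0,0,0],"rot":[0,0,0],"grip":25},
])

```text
time_s: 16.7
eef_pos: [0.5473, -0.0282, 0.0197]
tool_rot: [0.538, -0.459, 0.46, -0.537]
contact_force: [0.2, -8.5, -0.2]
width: 0.283
```

Run:
```python
from rel import *
go(561.9,-122.5,16,8.83)
f=grab_frame("wrist");save(f,"w7.png",(140,0,380,260),2.2)
```

```text
t 16.7 eef [547.3 -28.2  19.7] jaw 8.92 tilt [ 2.4e-03 -1.0e+00  4.0e-04] F [ 0.2 -8.5 -0.2] w 24.966140860926277 
 rot_y 0.0015 then travel [95.4  3.9 -0. ]
```

View pics/w7.png

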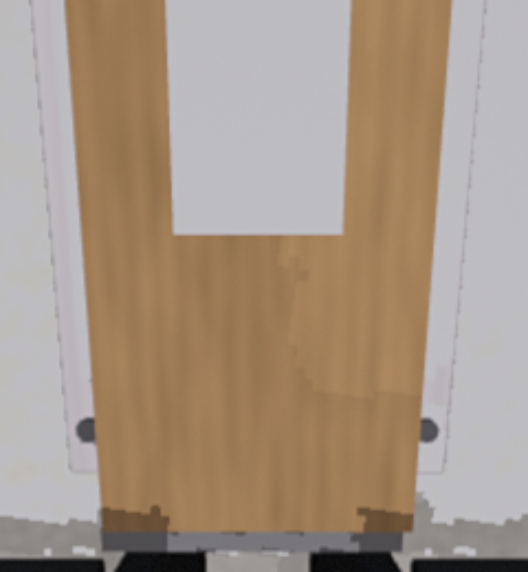

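The plate is flush on the rim (dark strip at row 540), and motion has stopped while force rises. After one firmer push I'll retreat and look at the column and case from above before gripping.

>>> jog_arm([
  {"travel":[-1.4,0,0],"rot":[0,0,0],"grip":25},
  {"travel":[0,0,0],"rot":[0,0,0],"grip":25},
])

```text
time_s: 17.0
eef_pos: [0.5474, -0.0281, 0.0199]
tool_rot: [0.538, -0.458, 0.461, -0.537]
contact_force: [0.3, -13.8, -0.8]
width: 0.286
```

>>> jog_arm([
  {"travel":[14,0,0],"rot":[0,0,0],"grip":25},
  {"travel":[0,-40,0],"rot":[0,0,0],"grip":60},
  {"travel":[0,-60,0],"rot":[0,0,0],"grip":88},
  {"travel":[0,-60,0],"rot":[0,0,0],"grip":88},
  {"travel":[-30,-50,0],"rot":[0,0,0],"grip":88},
  {"travel":[-50,-8,0],"rot":[0,0,0],"grip":88},
  {"travel":[-50,0,0],"rot":[0,0,0],"grip":88},
  {"travel":[-50,0,0],"rot":[0,0,0],"grip":88},
  {"travel":[-10,0,0],"rot":[0,0,0],"grip":88},
  {"travel":[0,0,0],"rot":[0,0,0],"grip":88},
])

```text
time_s: 18.25
eef_pos: [0.5193, 0.149, 0.2374]
tool_rot: [0.538, -0.459, 0.459, -0.537]
contact_force: [-0.2, 0.3, -0.6]
width: 0.997
```

Run:
```python
from rel import *
go(540,8,100,8.83)
f=grab_frame("wrist");np.savez("w8.npz",**f);save(f,"w8.png")
c=cloud(f); z=c[...,2]
for nm,z0,z1 in (("col",.066,.09),("case",.037,.048),("lowsheet",.0025,.0065)):
    m=((z>z0)&(z<z1)&(f["range_z"]>0)).astype(np.uint8); m[262:]=0; m[:,:150]=0; m[:,380:]=0
    n,l,st,_=cv2.connectedComponentsWithStats(m)
    for k in range(1,n):
        if st[k,4]>600:
            p=c[l==k]; r=cv2.minAreaRect((p[:,:2]*1000).astype(np.float32)); print(nm,st[k],np.round(r[0],1),np.round(r[1],1),round(r[2],2),np.percentile(p[:,2],[5,50,95]).round(4))
```

```text
t 18.25 eef [519.3 149.  237.4] jaw 8.98 tilt [ 0.e+00 -1.e+00 -5.e-04] F [-0.2  0.3 -0.6] w 87.813995629362 
 rot_y 0.0026 then travel [142.5 137.4  -1.1]
col [ 208    0   71  129 8615] [490.5 253.5] [ 63.2 112.3] 9.35 [0.0739 0.0752 0.0765]
case [ 231  202   53   60 3033] [531.2  73.4] [63.1 77.6] 8.87 [0.0398 0.0411 0.0423]
lowsheet [ 196    0  100  139 3663] [490.2 255.3] [110.  150.3] 9.32 [0.0026 0.0034 0.0046]
```

View pics/w8.png

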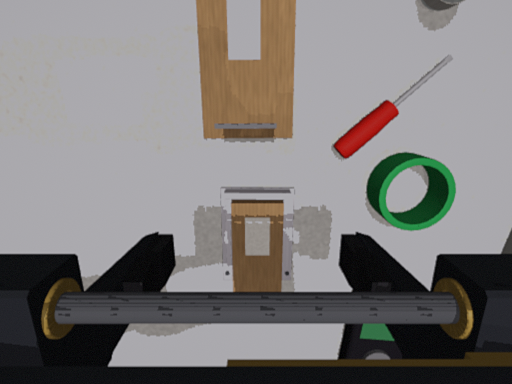

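The column's far end is cut off at the image top. I'll move 45 mm forward and look once more, then return to the case.

>>> jog_arm([
  {"travel":[-30,0,-10],"rot":[0,0,0],"grip":88},
  {"travel":[-30,0,0],"rot":[0,0,0],"grip":88},
  {"travel":[0,0,0],"rot":[0,0,0],"grip":88},
  {"travel":[0,0,0],"rot":[0,0,0],"grip":88},
])

```text
time_s: 18.8
eef_pos: [0.5008, 0.2049, 0.2374]
tool_rot: [0.537, -0.46, 0.46, -0.537]
contact_force: [-0.4, -0.4, 0.8]
width: 0.998
```

```bash
cat > col.py <<'E'
from rel import *
def col(f,z0,z1,ang,nm=""):
    c=cloud(f)*1000; z=c[...,2]; m=((z>z0)&(z<z1)&(f["range_z"]>0)).astype(np.uint8); m[262:]=0; m[:,:150]=0; m[:,380:]=0
    n,l,st,_=cv2.connectedComponentsWithStats(m); k=1+np.argmax(st[1:,4]); p=c[l==k]
    r=cv2.minAreaRect(p[:,:2].astype(np.float32)); t=np.radians(ang)
    u=p[:,:2]@[-np.sin(t),np.cos(t)]; v=p[:,:2]@[np.cos(t),np.sin(t)]
    print(nm,st[k],np.round(r[0],1),np.round(r[1],1),round(r[2],2),"u",np.percentile(u,[.3,99.7]).round(1),"v",np.percentile(v,[.5,99.5]).round(1),"vmid",np.percentile(v,[.5,99.5]).mean().round(2),"z",np.median(p[:,2]).round(1))
E
python3 - <<'E'
from col import *
f=grab_frame("wrist");np.savez("w9.npz",**f)
col(f,66,90,9.35,"col"); col(f,37,48,8.85,"case"); col(dict(np.load("w8.npz")),66,90,9.35,"col8"); col(dict(np.load("w8.npz")),37,48,8.85,"case8")
u=np.array([-.1538,.9881]);v=np.array([.9881,.1538]); t=-39.5*u+536.15*v; print(t); go(t[0],t[1],17,8.85)
E
```

```text
col [ 220   48   68  137 8703] [488.9 262.7] [ 63.2 131. ] 9.44 u [114.9 244.9] v [494.  556.3] vmid 525.18 z 75.2
case [240 246  50  16 754] [526.8 102. ] [61.8 20.5] 8.42 u [10.  29.9] v [505.4 566.9] vmid 536.13 z 41.0
col8 [ 208    0   71  129 8615] [490.5 253.5] [ 63.2 112.3] 9.35 u [114.5 226. ] v [494.  556.3] vmid 525.14 z 75.2
case8 [ 231  202   53   60 3033] [531.2  73.4] [63.1 77.6] 8.87 u [-47.6  29.3] v [505.1 567.4] vmid 536.28 z 41.1
[535.844915  43.42992 ]
t 18.85 eef [500.8 204.9 237.4] jaw 8.8 tilt [ 6.e-04 -1.e+00 -3.e-04] F [0.  0.5 0.4] w 88.08704181704144 
 rot_y -0.0008 then travel [164.8 220.5   9.9]
```

Column: centre (488.9,262.7), 9.4°. Return over the case and grip it.

>>> jog_arm([
  {"travel":[45,0,5],"rot":[0,0,0],"grip":88},
  {"travel":[50,0,5],"rot":[0,0,0],"grip":88},
  {"travel":[45,20,0],"rot":[0,0,0],"grip":88},
  {"travel":[25,50,0],"rot":[0,0,0],"grip":88},
  {"travel":[0,50,0],"rot":[0,0,0],"grip":88},
  {"travel":[0,30,0],"rot":[0,0,0],"grip":88},
  {"travel":[0,0,0],"rot":[0,0,0],"grip":88},
  {"travel":[0,0,0],"rot":[0,0,0],"grip":88},
])

```text
time_s: 19.85
eef_pos: [0.5368, 0.0442, 0.0888]
tool_rot: [-0.537, 0.46, -0.46, 0.537]
contact_force: [0.2, 0.9, 1.0]
width: 1.0
```

Run:
```python
from h import *
go(535.84,43.43,17,8.85)
```

```text
t 19.85 eef [536.8  44.2  88.8] jaw 8.84 tilt [ 3.0e-04 -1.0e+00  1.8e-03] F [0.2 0.9 1. ] w 88.05602312783142 
 rot_y -0.0002 then travel [ 0.6 71.8 -1.2]
```

>>> jog_arm([
  {"travel":[0.6,30,-1.2],"rot":[0,0,0],"grip":88},
  {"travel":[0,30,0],"rot":[0,0,0],"grip":88},
  {"travel":[0,11.5,0],"rot":[0,0,0],"grip":88},
  {"travel":[0,0,0],"rot":[0,0,0],"grip":70},
  {"travel":[0,0,0],"rot":[0,0,0],"grip":56},
  {"travel":[0,0,0],"rot":[0,0,0],"grip":56},
  {"travel":[0,0,0],"rot":[0,0,0],"grip":56},
  {"travel":[0,0,0],"rot":[0,0,0],"grip":56},
])

```text
time_s: 20.85
eef_pos: [0.536, 0.0441, 0.0175]
tool_rot: [-0.537, 0.459, -0.46, 0.538]
contact_force: [0.2, 0.4, 6.4]
width: 0.708
```

Run:
```python
from h import *
go(535.84,43.43,17,8.85)
```

```text
t 20.85 eef [536.   44.1  17.5] jaw 8.88 tilt [ 3.0e-04 -1.0e+00  2.6e-03] F [0.2 0.4 6.4] w 62.41111742722086 
 rot_y 0.0005 then travel [ 0.7  0.5 -0.3]
```

Gripped at 62.4 mm. Lift straight up, then carry over the column.

>>> jog_arm([
  {"travel":[0,-4,0],"rot":[0,0,0],"grip":56},
  {"travel":[0,-10,0],"rot":[0,0,0],"grip":56},
  {"travel":[0,-20,0],"rot":[0,0,0],"grip":56},
  {"travel":[0,-25,0],"rot":[0,0,0],"grip":56},
  {"travel":[0,-25,0],"rot":[0,0,0],"grip":56},
  {"travel":[0,-20,0],"rot":[0,0,0],"grip":56},
  {"travel":[0,-8,0],"rot":[0,-0.0096,0],"grip":56},
  {"travel":[-10,0,-1],"rot":[0,0,0],"grip":56},
  {"travel":[-20,0,-1],"rot":[0,0,0],"grip":56},
  {"travel":[-25,0,-1],"rot":[0,0,0],"grip":56},
])

```text
time_s: 22.1
eef_pos: [0.5212, 0.0991, 0.1266]
tool_rot: [0.54, -0.458, 0.457, -0.539]
contact_force: [-0.1, -0.2, -3.9]
width: 0.714
```

>>> jog_arm([
  {"travel":[-30,0,-2],"rot":[0,0,0],"grip":56},
  {"travel":[-30,0,-2],"rot":[0,0,0],"grip":56},
  {"travel":[-30,0,-2],"rot":[0,0,0],"grip":56},
  {"travel":[-30,0,-2],"rot":[0,0,0],"grip":56},
  {"travel":[-25,0,-2],"rot":[0,0,0],"grip":56},
  {"travel":[-15,0,0],"rot":[0,0,0],"grip":56},
  {"travel":[-5,0,0],"rot":[0,0,0],"grip":56},
  {"travel":[0,0,0],"rot":[0,0,0],"grip":56},
  {"travel":[0,0,0],"rot":[0,0,0],"grip":56},
])

```text
time_s: 23.22
eef_pos: [0.4859, 0.2583, 0.1279]
tool_rot: [0.539, -0.457, 0.457, -0.539]
contact_force: [-0.4, -0.1, -4.2]
width: 0.714
```

Run:
```python
from col import *
go(489.4,259.8,88,9.4)
f=grab_frame("wrist");np.savez("w10.npz",**f);save(f,"w10.png")
z=read_state()["eef_pos"][2]*1000; print("expected top",z-11.5+36)
col(f,z+14,z+36,9.4,"held")
s=read_state()["eef_pos"]*1000; t=np.radians(9.4); print("eef u,v",s[:2]@[-np.sin(t),np.cos(t)],s[:2]@[np.cos(t),np.sin(t)])
```

```text
t 23.225 eef [485.9 258.3 127.9] jaw 9.39 tilt [ 4.e-04 -1.e+00 -3.e-04] F [-0.4 -0.1 -4.2] w 62.91093244993929 
 rot_y -0.0002 then travel [-1.  39.9  3.8]
expected top 152.42028278744226
held [  150   120   218   142 22372] [480.1 294.8] [93.6 63. ] 8.75 u [182.2 243.6] v [478.2 564.6] vmid 521.39 z 151.4
eef u,v 175.37112222593265 521.5792185281791
```

View pics/w10.png

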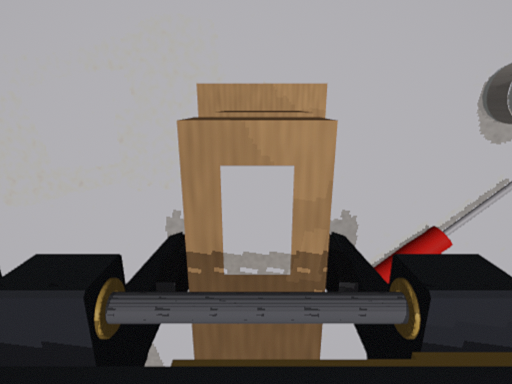

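The held case is level and aligned, with its far edge at row 118. Correct by about -1.2 in x and +3.7 in z, and descend to just above the column.

>>> jog_arm([
  {"travel":[-1.3,5,3.7],"rot":[0,0,0],"grip":56},
  {"travel":[0,12,0],"rot":[0,0,0],"grip":56},
  {"travel":[0,12,0],"rot":[0,0,0],"grip":56},
  {"travel":[0,5,0],"rot":[0,0,0],"grip":56},
  {"travel":[0,0,0],"rot":[0,0,0],"grip":56},
  {"travel":[0,0,0],"rot":[0,0,0],"grip":56},
])

```text
time_s: 24.02
eef_pos: [0.4894, 0.261, 0.0942]
tool_rot: [-0.539, 0.457, -0.457, 0.54]
contact_force: [-0.0, -0.0, -3.8]
width: 0.714
```

```bash
cat > held.py <<'E'
from col import *
def held(ang=9.4):
    s=read_state()["eef_pos"]*1000; t=np.radians(ang); print("eef u,v,z",s[:2]@[-np.sin(t),np.cos(t)],s[:2]@[np.cos(t),np.sin(t)],s[2])
    f=grab_frame("wrist"); c=cloud(f)*1000; U=c[...,:2]@[-np.sin(t),np.cos(t)]; V=c[...,:2]@[np.cos(t),np.sin(t)]; Z=c[...,2]
    ok=f["range_z"]>0; ok[215:]=0
    zt=s[2]-11.5+36
    for nm,z0,z1 in (("held",zt-6,zt+5),("under",70,80)):
        m=ok&(Z>z0)&(Z<z1)&(V>480)&(V<572)
        if m.sum()<50: print(nm,m.sum()); continue
        mm=[(k,(V[m&(U>=k)&(U<k+2)].min()+V[m&(U>=k)&(U<k+2)].max())/2,np.ptp(V[m&(U>=k)&(U<k+2)])) for k in np.arange(np.floor(U[m].min()),U[m].max()-1,2.) if (m&(U>=k)&(U<k+2)).sum()>20]
        a=np.array(mm); a=a[abs(a[:,2]-63)<2.5]
        print(nm,"u",np.percentile(U[m],[.3,99.7]).round(1),"vmid",np.median(a[:,1]).round(2) if len(a) else None,"slope",np.degrees(np.polyfit(a[:,0],a[:,1],1)[0]).round(2) if len(a)>8 else None,"z",np.median(Z[m]).round(1))
    return f
if __name__=="__main__": held(); go(489.4,259.8,88,9.4)
E
python3 held.py
```

```text
eef u,v,z 177.53960059504925 525.498348911826 94.21981986639521
held u [206.7 245.7] vmid 525.27 slope -0.13 z 117.8
under 0
t 24.075 eef [489.6 261.1  94.5] jaw 9.44 tilt [-3.e-04 -1.e+00  9.e-04] F [-0.3  0.2 -4.5] w 62.892861455219546 
 rot_y 0.0006 then travel [ 1.2  6.5 -0.4]
```

>>> jog_arm([
  {"travel":[0.7,2,0],"rot":[0,0,0],"grip":56},
  {"travel":[0,2,0],"rot":[0,0,0],"grip":56},
  {"travel":[0,1.2,0],"rot":[0,0,0],"grip":56},
  {"travel":[0,0.5,0],"rot":[0,0,0],"grip":56},
  {"travel":[0,0,0],"rot":[0,0,0],"grip":56},
])

```text
time_s: 24.7
eef_pos: [0.4893, 0.2601, 0.0883]
tool_rot: [0.539, -0.457, 0.457, -0.539]
contact_force: [0.1, -0.1, -3.4]
width: 0.71
```

```bash
python3 held.py
```

```text
eef u,v,z 176.7370224687236 525.2266913796602 88.27642720345007
held u [205.9 244.9] vmid 524.94 slope 0.12 z 111.8Traceback (most recent call last):
  File "held.py", line 14, in <module>
    if __name__=="__main__": held(); go(489.4,259.8,88,9.4)
                             ~~~~^^
  File "held.py", line 11, in held
    a=np.array(mm); a=a[abs(a[:,2]-63)<2.5]
                            ~^^^^^
IndexError: too many indices for array: array is 1-dimensional, but 2 were indexed
```

Within a few tenths of a millimetre of the column's edges (245 / 525.2). Lower in small steps until it carries.

>>> jog_arm([
  {"travel":[0,0.5,0],"rot":[0,0,0],"grip":56},
  {"travel":[0,0,0],"rot":[0,0,0],"grip":56},
])

```text
time_s: 25.0
eef_pos: [0.4893, 0.2601, 0.0878]
tool_rot: [0.539, -0.457, 0.457, -0.539]
contact_force: [-0.6, -0.8, -3.2]
width: 0.712
```

>>> jog_arm([
  {"travel":[0,0.5,0],"rot":[0,0,0],"grip":56},
  {"travel":[0,0,0],"rot":[0,0,0],"grip":56},
])

```text
time_s: 25.25
eef_pos: [0.4894, 0.2602, 0.0876]
tool_rot: [-0.539, 0.457, -0.457, 0.539]
contact_force: [-0.9, 0.1, -0.9]
width: 0.713
```

>>> jog_arm([
  {"travel":[0,0.4,0],"rot":[0,0,0],"grip":56},
  {"travel":[0,0,0],"rot":[0,0,0],"grip":56},
])

```text
time_s: 25.5
eef_pos: [0.4895, 0.2602, 0.0876]
tool_rot: [-0.539, 0.457, -0.457, 0.54]
contact_force: [-2.3, -1.7, 3.9]
width: 0.708
```

Seated. Open gently and evenly, lift clear, and back off for a check.

>>> jog_arm([
  {"travel":[0,0,0],"rot":[0,0,0],"grip":66},
  {"travel":[0,0,0],"rot":[0,0,0],"grip":74},
  {"travel":[0,0,0],"rot":[0,0,0],"grip":86},
  {"travel":[0,0,0],"rot":[0,0,0],"grip":86},
  {"travel":[0,0,0],"rot":[0,0,0],"grip":86},
  {"travel":[0,-20,0],"rot":[0,0,0],"grip":86},
  {"travel":[0,-40,0],"rot":[0,0,0],"grip":86},
  {"travel":[0,-50,0],"rot":[0,0,0],"grip":86},
  {"travel":[30,-50,0],"rot":[0,0,0],"grip":86},
  {"travel":[30,-30,0],"rot":[0,0,0],"grip":86},
])

```text
time_s: 26.75
eef_pos: [0.5002, 0.2009, 0.2802]
tool_rot: [-0.538, 0.456, -0.458, 0.541]
contact_force: [0.8, -0.4, -0.5]
width: 0.976
```

>>> jog_arm([
  {"travel":[0,0,0],"rot":[0,0,0],"grip":86},
  {"travel":[0,0,0],"rot":[0,0,0],"grip":86},
])

```text
time_s: 27.0
eef_pos: [0.4986, 0.2011, 0.2758]
tool_rot: [0.54, -0.458, 0.457, -0.539]
contact_force: [-0.4, -0.7, -0.2]
width: 0.979
```

Run:
```python
from col import *
go(489,200,270,9.4)
f=grab_frame("wrist");np.savez("w11.npz",**f);save(f,"w11.png")
col(f,100,125,9.4,"new top"); col(f,60,90,9.4,"below visible")
g=grab_frame("scene"); h=grab_frame("top")
a=g["pixels"][130:250,280:420][...,::-1]; b=h["pixels"][180:260,130:280][...,::-1]
cv2.imwrite("pics/chk.png",np.hstack([cv2.resize(f["pixels"][0:230,170:330][...,::-1],(400,575),interpolation=2),np.vstack([cv2.resize(a,(400,343),interpolation=2),cv2.resize(b,(400,232),interpolation=2)])]))
c=cloud(h)*1000
p=c[190:255,135:220].reshape(-1,3); p=p[p[:,2]>100]; print("top cam",len(p),cv2.minAreaRect(p[:,:2].astype(np.float32)),np.median(p[:,2]))
```

```text
t 27.0 eef [498.6 201.1 275.8] jaw 9.4 tilt [-3.0e-04 -1.0e+00 -1.4e-03] F [-0.4 -0.7 -0.2] w 86.26998413700979 
 rot_y 0.0001 then travel [-0.5  5.8 -9.6]
new top [ 224   45   68  137 8690] [488.7 262.4] [ 63.5 131.3] 9.16 u [113.8 244.4] v [493.9 556.3] vmid 525.09 z 111.2Traceback (most recent call last):
  File "<stdin>", line 4, in <module>
  File "col.py", line 4, in col
    n,l,st,_=cv2.connectedComponentsWithStats(m); k=1+np.argmax(st[1:,4]); p=c[l==k]
                                                      ~~~~~~~~~^^^^^^^^^^
    return _wrapfunc(a, 'argmax', axis=axis, out=out, **kwds)
    return bound(*args, **kwds)
ValueError: attempt to get argmax of an empty sequence
```

Run:
```python
from col import *
f=dict(np.load("w11.npz"));g=grab_frame("scene"); h=grab_frame("top")
a=g["pixels"][130:250,280:420][...,::-1]; b=h["pixels"][130:270,130:400][...,::-1]
cv2.imwrite("pics/chk.png",np.hstack([cv2.resize(f["pixels"][0:230,170:330][...,::-1],(380,550),interpolation=2),np.vstack([cv2.resize(a,(400,343),interpolation=2),cv2.resize(b,(400,207),interpolation=2)])]))
c=cloud(h)*1000
p=c[190:255,135:220].reshape(-1,3); p=p[(p[:,2]>100)&(p[:,2]<125)]; print("top cam",len(p),cv2.minAreaRect(p[:,:2].astype(np.float32)) if len(p) else "")
h0=dict(np.load("top.npz"))
```

```text
top cam 163 ((467.9189758300781, 293.01763916015625), (31.179519653320312, 57.31480407714844), 9.200607299804688)
```

View pics/chk.png

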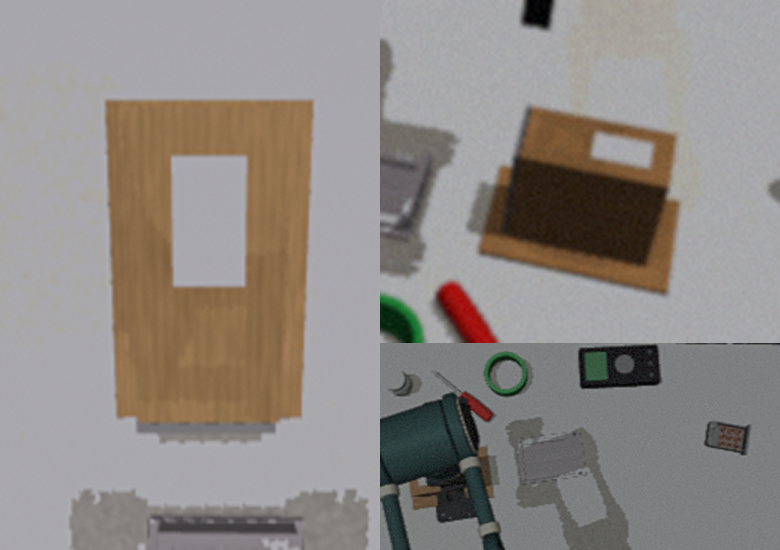

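The final picture shows the packed case flush on the column. In the left view its grey plate is at row 428, and in the scene crop the sides run straight. The bystanders haven't moved. Handing in.

```bash
python3 -c "
from workcell import *
print(close_job())"
```

```text
the job is handed in; nothing more can be done
None
```

The packed case is on top of the column, let go of and flush with the case below. I handed the job in at about 27 s of the 66 s allowed.

- **Tray:** I gripped it behind its centre, put it 70 mm into the case, and pushed its end plate the rest of the way with the fingers. It stopped against the rim and stayed put as the push rose to about 14 N. The case slid about 2–3 mm in the nest during the push. No coils were seen out of the tray.
- **Stacking:** I lifted the packed case out and lowered it in steps of half a millimetre or less until the column carried it, then released it and backed off.

| Wrist-camera check | New case | Column top before |
|---|---|---|
| Centre (mm) | (488.7, 262.4) | (488.9, 262.7) |
| Length with plate (mm) | 131.3 | 131.0 |
| Angle | 9.2° | 9.4° |
| Height of top (mm) | 111 (112 expected) | 75 (76 given) |

**Checks that failed or disagreed:**
- The final top-camera check was no use because the arm hid the column.
- My script to measure the lower cases from the wrist found nothing, as they were hidden under the new one. I confirmed those, and that the other things had not moved, only by eye in the last picture. The jar was partly out of that picture.
- The top and wrist cameras differed by about 2.5 mm along y, so I relied on the wrist views.

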